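Slide the well plate under the scanner bridge and start the scan

ROBOT

A 6-joint arm with a two-finger parallel gripper is mounted at the origin on a cart in front of the work surface, level with it; the furniture and walls round the work are solid. World frame = base frame: x ahead of the robot, y to its left, z up, the work surface at z = 0. Lengths are in m, angles in degrees, forces in N, time in s.
With the tool pointing down it reaches from about 0.25 to 0.725 m from the base axis. Payload 9.7 kg.
Tool frame: the origin (TCP) lies midway between the tips of the shut fingers; the grasp point (between the pads) lies 19 mm behind it; z points along the fingers, y is the line along which they close (so a half turn about z gives the same grasp; the last joint's range is limited). The gripper opens to 85 mm and grips with 20 to 120 N. Pads are 22 mm wide; open, the fingers measure 114 mm over their backs; the gripper's body (76 mm by 85 mm) begins 54 mm behind the grasp point. The pads swing forward as they close: fully open they stand 13 mm farther back than shut.
Start: joints at [-67.208, 4.979, 10.078, 95.1, 0, 90], TCP at [0.213, -0.507, 0.231] pointing down, gripper open.
Joint ranges: [-179.16, 179.16], [-48.56, 103.87], [-65.8, 70.77], [-126.05, 130.52], [-82.76, 87.17], [-180, 180]. Speed limits (degrees/s): [127.2, 127.2, 147.25, 180, 180, 180].

INTERFACE

Orientations are given as [roll, pitch, yaw] about the fixed x, y, z axes, in that order (R = Rz(yaw) Ry(pitch) Rx(roll)).
In Python, from workcell import bot gives the robot as it stands.
- The arm moves only by the shell command python3 -m crank 'ROWS' [FORCE]. ROWS is JSON, a list of rows, each an object with "gripper": the finger opening in mm, from 0 to 85.4; "travel": the shift along the tool's x, y, z in mm, a list of three; "twist": the turn, a rotation vector about the tool's x, y, z in rad, a list of three. In form: [{"gripper": gripper, "travel": [tx, ty, tz], "twist": [rx, ry, rz]}, ...]. A call has 1 to 12 rows; each row shifts and turns the commanded pose from where the row before left it, along the tool's axes as they then stand; what a row does not reach is not made up. A row lasts 1/8 s, in which the tool goes at most 62.5 mm and 10.7 degrees, less where a joint would pass 70% of its speed; a pose out of reach is approached as far as the arm can. A call is refused whole if a number of a shift passes 62.5 or a number of a turn 0.188, either way. A call with a gripper value outside its range is refused whole. The fingers move at their own pace and stop on an object; FORCE is the grip in N (left out, the last holds). Time passes only in rows, so rows that do not move let the fingers close. It gives the time, the measured TCP pose, the force, the opening and the grip force at its end, in the units of the state.
- bot.get_obs(): the state, without advancing time (a new reading comes with each control period).
- bot.camera(name): name is "scene" or "top" or "wrist"; returns the picture (480x640x3 uint8, red, green, blue); there is no depth.
- bot.calibration(name): a dict with "vfov" (degrees; the focal length in pixels is half the picture's height over the tangent of half this angle, whatever the lens; pixels are square), "cx", "cy" (the principal point, pixels), "k1" (the pictures are not rectified: a ray, as slopes to the right and down, at radius r is drawn at 1 + k1 r^2 times it, then the intrinsics apply), "camera_from_world" (4x4, takes a point from world to camera coordinates). Camera axes: x right, y down, z forward; pixel columns grow to the right and rows downward; lengths in m; the calibration is good to about 2 mm. A picture is of the moment at which its call begins: read the wrist's pose just before it. calibration takes no time and is no camera call; for the wrist camera it gives the pose at the moment of the call.
- bot.job_done(): hands the job in; it is judged then, once.
The state is a dict: "time": time; "q": joint angles; "qd": joint speeds; "joint_efforts": joint torques, N m; "ee_pos": TCP position; "tcp_rot": TCP orientation; "wrist_force": force on the tool from outside, world axes, zero at the start; "torque": the same for the moment, N m; "opening": finger opening in m; "grasp_force": force on a finger pad.
Only numpy, scipy, OpenCV 4.12 (cv2) and the standard library are available. Lean on these libraries where they do the work, as an engineer would, in place of code of your own. Each camera call takes 0.05 s, during which the arm holds its last target. There are 200 camera calls.

TASK

Push the white 96-well plate flat along the worktop, under the low white scanner bridge through its flared mouth, until its far end is home against the metal stop bar behind the bridge. Then press the green button on top of the bridge right down with a fingertip, let it come up again and leave everything clear. Only push and press: do not lift or tip the plate, and leave the other things on the bench where they are.

Things in the scene. Friction and masses are not known exactly. Their poses are not given: they have to be found in the camera images.
- plate: White 96-well plate with coloured wells, loose, flat on the worktop, 128 mm along its own x, 86 mm along its own y, 14.5 mm high, mass 0.08 to 0.17 kg. Origin at the centre of its underside, z up. It starts in front of the bridge mouth with its +x end towards it, roughly but not exactly in line with the lane. A microscope stands to its right (x over 0.5 m, y under -0.34 m).
- scanner: Low scanner bridge fixed to the worktop; place and yaw vary. Origin on the worktop under the bridge's middle; +x is the direction in which the plate is pushed in, z up. White beam: x -30 to 30 mm, y -56 to 56 mm, underside 18.5 mm, top 48.5 mm above the worktop (4 mm over the plate). Side walls 10 mm thick, 18.5 mm high, from x = -30 to 62 mm leave a lane 91 mm wide, open to the worktop.
- lane_mouth (a point): Point on the worktop in the middle of the mouth (scanner x = -70 mm), axes as the scanner. From here two flared metal guides, 8 mm thick and 14 mm high, narrow the way from 137 mm to the lane's 91 mm, 40 mm further in.
- stop (a point): Middle of the stop bar's near face, on the worktop (scanner x = 54 mm), axes as the scanner. The metal bar crosses the lane behind the beam and is 16 mm high.
- plate_home (a point): Point on the worktop where the plate's origin lies when the plate is home against the stop (scanner x = -10 mm). The plate's near end then stands at scanner x = -74 mm, 44 mm in front of the beam and just clear of the flared guides. Axes as the scanner.
- scan_button_top (a point): Centre of the top of the round green push button (24 mm across) in a black housing on top of the beam, 4 mm behind the beam's middle line. Pressed straight down. A tall black computer tower stands on the worktop behind and to the left of the bridge (from about x = 0.57 m, y = 0.17 to 0.33 m, taller than the gripper's swing): come round in front of it.
- scan_button (a joint): Travel of the green button in m: 0 up, 0.006 fully down; a spring returns it. Fully down takes about 4 N.
- timer: White bench timer, 52x62x34 mm, loose, bystander. Origin at the centre of its underside.
- petri: Red petri dish, 64 mm across, 12 mm high, loose, bystander. Origin at the centre of its underside.
- marker: Blue and white marker pen, 131 mm long, lying, loose, bystander. Origin at the centre of its underside.
- oil_bottle: Small brown bottle with a black cap, 26 mm across, 62 mm high, loose, bystander. Origin at the centre of its underside.
- beaker: White beaker, 57 mm across, 70 mm high, loose, bystander far to the left. Origin at the centre of its underside.
- jar_3: Brown jar with white cap, 50 mm across, 85 mm high, loose, bystander far to the left. Origin at the centre of its underside.
- pipette_2: White pipette with a yellow end, 226 mm long, lying, loose, bystander far to the left. Origin at the centre of its underside.

How it is judged (in metres and radians):
On the way, in this order (a step that is already met when the one before it is completed fails the run):
1. the plate is home under the bridge, against the stop (x of plate in the frame of plate_home above -0.004 m and horizontal distance between plate and plate_home below 0.006 m and angle between the x axis of plate and the x axis of scanner, either way round below 0.07 rad), for 0.2 s.
2. then the green button is pressed down by the fingers (value of joint scan_button above 0.0045 m and contact force between the fingers and scanner above 0.5 N), for 0.05 s.
At the end, for the whole second after the job is handed in: The plate lies flat and still under the bridge, its origin within 4 mm short of the home point along the lane, within 6 mm of it in all and within 0.07 rad of the lane's direction; the button has been pressed at least 4.5 mm down after that and is up again (all of step 1 and angle between plate's own z axis and vertical below 0.03 rad and linear speed of plate below 0.01 m/s and value of joint scan_button below 0.001 m); the robot touches nothing.
It fails at once if the plate is lifted or tipped (height (world z) of plate above 0.006 m or angle between plate's own z axis and vertical above 0.08 rad).
It fails at once if a bystander is moved by more than 15 mm (distance of any of timer, petri, marker, oil_bottle, beaker, jar_3, pipette_2 from where it was at the start of the episode above 0.015 m).
It also fails if it takes over 72 s, if anything falls off the work surface, if the arm or the gripper's body presses on something with over 40 N, if the wrist force passes 120 N, or if a joint passes its speed limit or range.

## Working session

There is one attempt and no reset: what is moved stays moved. The work goes in short steps, Python scripts to look and compute and a shell command to move; the robot and the scene stay as the last step left them, time stands still between calls to the robot, and variables do not carry over. Pictures are saved under pics/ and viewed, at most 10 in all, crops included, and the job is handed in when it is done.

```bash
mkdir -p pics
python3 - <<'E'
from workcell import bot
import cv2
o=bot.get_obs();print(o['ee_pos'],o['tcp_rot'],o['time'])
for n in ("scene","top"):
    cv2.imwrite(f'pics/{n}0.png',bot.camera(n)[:,:,::-1]); c=bot.calibration(n);print(n,c)
E
```

```text
[ 0.2129894  -0.50684238  0.23062496] [-1.79928156e+02 -1.90922057e-03  2.27915258e+01] 0.0
scene {'vfov': 56.19299921303965, 'cx': 315.9956891411542, 'cy': 234.81573632917545, 'k1': -0.026503621291045384, 'camera_from_world': array([[-0.85164883, -0.52355413,  0.02419374,  0.51364537],
       [-0.34280541,  0.52152434, -0.78134296,  0.22330903],
       [ 0.39645771, -0.67372356, -0.62363278,  0.87315688],
       [ 0.        ,  0.        ,  0.        ,  1.        ]])}
top {'vfov': 44.23322373127968, 'cx': 318.9231007880361, 'cy': 235.4395987551179, 'k1': -0.12473203488390476, 'camera_from_world': array([[-0.02232546, -0.99965943, -0.01351306,  0.12845169],
       [-0.98398633,  0.02436226, -0.17657116,  0.572574  ],
       [ 0.17684023,  0.00935463, -0.98419511,  1.47047813],
       [ 0.        ,  0.        ,  0.        ,  1.        ]])}
```

View pics/top0.png

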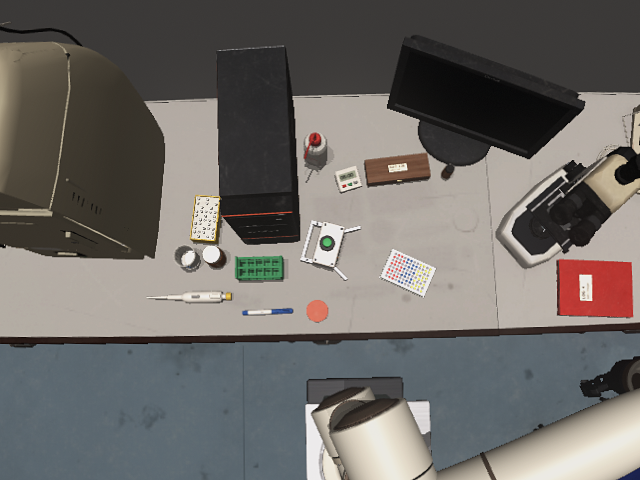

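View pics/scene0.png

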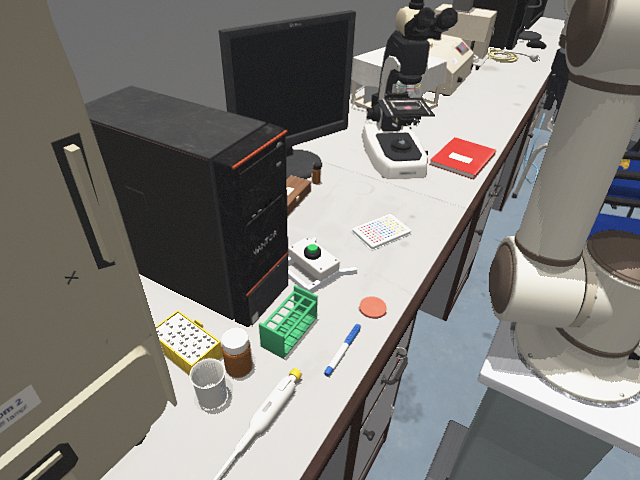

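The top view shows the plate at about (407,272), the bridge at (325,243) with its green button at (327,242), and the mouth guides at (350,240) and (340,272). The push goes to the image left, which is world +y. I'll enlarge that part.

Run:
```python
import cv2
i=cv2.imread('pics/top0.png')[205:315,290:450]
cv2.imwrite('pics/topc.png',cv2.resize(i,None,fx=5,fy=5,interpolation=cv2.INTER_CUBIC))
```

```text
(no output)
```

View pics/topc.png

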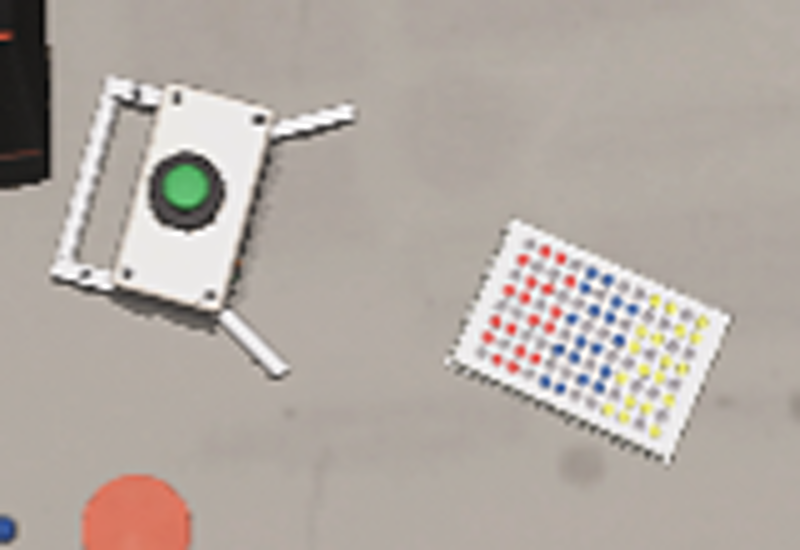

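Enlarged (crop pixels): the plate's top corners are at (513,220), (732,318), (668,460), (450,360). The beam's top corners are at (166,84), (273,113), (220,310), (113,283), and the button is at (186,186).

```bash
cat > h.py <<'E'
from workcell import bot
import numpy as np, cv2
def ray(n,p,z,c=None):
    c=c or bot.calibration(n); f=240/np.tan(np.radians(c['vfov']/2))
    K=np.array([[f,0,c['cx']],[0,f,c['cy']],[0,0,1]])
    u=cv2.undistortPoints(np.array(p,float).reshape(-1,1,2),K,np.array([c['k1'],0,0,0,0])).reshape(-1,2)
    T=c['camera_from_world'];R=T[:3,:3];o=-R.T@T[:3,3]
    d=np.c_[u,np.ones(len(u))]@R
    return o+d*((z-o[2])/d[:,2])[:,None]
def project(n,X):
    c=bot.calibration(n); f=240/np.tan(np.radians(c['vfov']/2));T=c['camera_from_world']
    K=np.array([[f,0,c['cx']],[0,f,c['cy']],[0,0,1]])
    return cv2.projectPoints(np.array(X,float).reshape(-1,1,3),cv2.Rodrigues(T[:3,:3])[0],T[:3,3],K,np.array([c['k1'],0,0,0,0]))[0].reshape(-1,2)
E
python3 - <<'E'
from h import *
f=lambda P:(np.array(P)-2)/5+[290,205]
pl=ray('top',f([(513,220),(732,318),(668,460),(450,360)]),.0145)
b=ray('top',f([(166,84),(273,113),(220,310),(113,283)]),.0485)
ang=lambda v:np.degrees(np.arctan2(v[1],v[0]))
np.set_printoptions(precision=4,suppress=True)
print('plate',pl.mean(0),[np.linalg.norm(pl[i]-pl[i-1]) for i in range(4)],ang(pl[0]-pl[1]),ang(pl[3]-pl[2]),ang(pl[0]-pl[3])-90+180)
print('beam',b.mean(0),[np.linalg.norm(b[i]-b[i-1]) for i in range(4)],ang(b[0]-b[1]),ang(b[3]-b[2]),ang(b[0]-b[3]))
bt=ray('top',f([(186,186)]),.06);print(bt)
print('petri',ray('top',f([(136,526)]),.012))
# scene consistency
print(project('scene',np.vstack([pl,b,bt])))
i=cv2.imread('pics/scene0.png')[190:310,270:430]
cv2.imwrite('pics/scc.png',cv2.resize(i,None,fx=5,fy=5,interpolation=cv2.INTER_CUBIC))
E
```

```text
plate [ 0.4781 -0.1149  0.0145] [np.float64(0.08154096108982835), np.float64(0.12563207375625102), np.float64(0.08243723344268397), np.float64(0.12454460144473925)] 64.08121668763991 63.675417225630575 63.70988867136877
beam [0.5531 0.0915 0.0485] [np.float64(0.10757920442291256), np.float64(0.057509626423426274), np.float64(0.10635275527583107), np.float64(0.05658147821156661)] 73.11806283839877 74.34930394436373 -15.981073314666933
[[0.5569 0.0951 0.06  ]]
petri [[0.3869 0.1252 0.012 ]]
[[352.7348 229.2853]
 [391.176  214.3416]
 [411.7952 231.1225]
 [372.6226 247.3199]
 [288.7547 247.9301]
 [308.0369 237.6774]
 [339.9602 260.9757]
 [321.1811 272.7279]
 [311.9165 250.7119]]
```

View pics/scc.png

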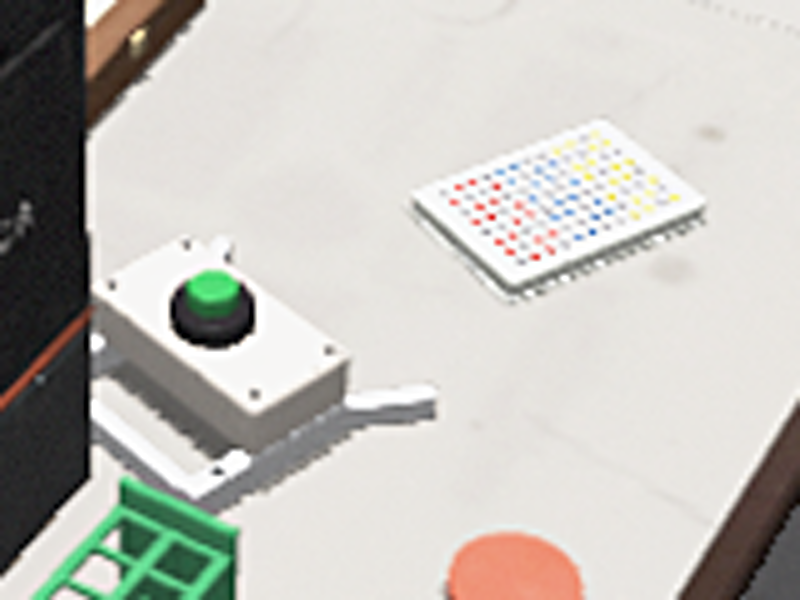

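The scene view agrees with the top measurement: its plate corners project within a pixel, and the button top sits a little higher than assumed. Next I'll turn the tool into line with the plate and move behind it with the fingers 50 mm apart.

```bash
python3 -m crank '[{"gripper":50,"travel":[0,0,0],"twist":[0,0,-0.179]},{"gripper":50,"travel":[0,0,0],"twist":[0,0,-0.179]},{"gripper":50,"travel":[0,0,0],"twist":[0,0,-0.179]},{"gripper":50,"travel":[0,0,0],"twist":[0,0,-0.179]},{"gripper":50,"travel":[47,8,0],"twist":[0,0,0]},{"gripper":50,"travel":[47,8,0],"twist":[0,0,0]},{"gripper":50,"travel":[47,8,0],"twist":[0,0,0]},{"gripper":50,"travel":[47,8,0],"twist":[0,0,0]},{"gripper":50,"travel":[47,8,0],"twist":[0,0,0]},{"gripper":50,"travel":[47,8,0],"twist":[0,0,0]},{"gripper":50,"travel":[46,8,0],"twist":[0,0,0]},{"gripper":50,"travel":[46,8,0],"twist":[0,0,0]}]' 40
python3 - <<'E'
from h import *
# triangulated button top height
a=(np.array([186,186])-2)/5+[290,205]; s=(np.array([213,285])-2)/5+[270,190]
for z in (.06,.064,.068,.072):
    p=ray('top',[a],z); print(z,p,project('scene',p)-s)
E
```

```text
time: 1.6
ee_pos: [0.4362, -0.1982, 0.231]
tcp_rot: [-180.0, 0.0, 63.8]
wrist_force: [0.6, -0.9, -1.0]
opening: 0.05
grasp_force: 0.0
0.06 [[0.55694274 0.09508731 0.06      ]] [[-0.28345111  4.11189716]]
0.064 [[0.55626973 0.09510238 0.064     ]] [[0.00581318 2.84529392]]
0.068 [[0.55559671 0.09511746 0.068     ]] [[0.29670678 1.57155727]]
0.072 [[0.5549237  0.09513253 0.072     ]] [[0.5892431  0.29062851]]
```

```bash
python3 -m crank '[{"gripper":50,"travel":[0,0,50],"twist":[0,0,0]},{"gripper":50,"travel":[0,0,50],"twist":[0,0,0]},{"gripper":50,"travel":[0,0,50],"twist":[0,0,0]},{"gripper":50,"travel":[0,0,40],"twist":[0,0,0]},{"gripper":50,"travel":[0,0,20],"twist":[0,0,0]},{"gripper":50,"travel":[0,0,10],"twist":[0,0,0]},{"gripper":50,"travel":[0,0,7],"twist":[0,0,0]},{"gripper":50,"travel":[0,0,0],"twist":[0,0,0]}]'
python3 - <<'E'
from h import *
cv2.imwrite('pics/w1.png',bot.camera('wrist')[:,:,::-1])
E
```

```text
time: 2.6
ee_pos: [0.4357, -0.1997, 0.0045]
tcp_rot: [180.0, -0.0, 63.8]
wrist_force: [0.3, 0.3, -0.5]
opening: 0.0499
grasp_force: 0.0
```

View pics/w1.png

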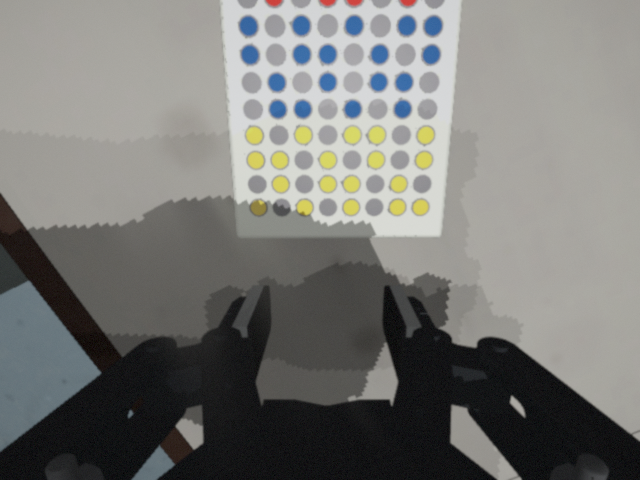

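The wrist view shows the plate's near edge from (239,237) to (441,236), with the fingers behind it at columns 265 and 388.

Run:
```python
from h import *
p=ray('wrist',[(239,237),(441,236),(223,40),(459,40)],.0145);o=bot.get_obs();t=o['ee_pos']
a=np.radians(o['tcp_rot'][2]);x=np.array([np.cos(a),np.sin(a)]);y=np.array([x[1],-x[0]])
d=p[:,:2]-t[:2];print(p,'\n',d@x,d@y, t, np.degrees(np.arctan2(*((p[0]-p[1])[:2][::-1])))-90)
print(ray('wrist',[(268,290),(386,290)],.01)[:,:2].mean(0)-t[:2])
```

```text
[[ 0.4177038  -0.15476172  0.0145    ]
 [ 0.49099539 -0.19041029  0.0145    ]
 [ 0.44857468 -0.09021452  0.0145    ]
 [ 0.52254815 -0.12648655  0.0145    ]] 
 [0.03244567 0.03280098 0.10399103 0.1040878 ] [-0.03617624  0.04532438 -0.03695979  0.04542786] [ 0.4358479  -0.19984202  0.00486581] 64.06200599912586
[0.0024939  0.00659798]
```

```bash
python3 -m crank '[{"gripper":50,"travel":[5,4,3],"twist":[0,0,0]},{"gripper":50,"travel":[7,0,0],"twist":[0,0,0]},{"gripper":50,"travel":[5,0,0],"twist":[0,0,0]},{"gripper":50,"travel":[5,0,0],"twist":[0,0,0]},{"gripper":50,"travel":[7,0,0],"twist":[0,0,0]},{"gripper":50,"travel":[8,0,0],"twist":[0,0,0]},{"gripper":50,"travel":[8,0,0],"twist":[0,0,0]},{"gripper":50,"travel":[7,0,0],"twist":[0,0,0]},{"gripper":50,"travel":[5,0,0],"twist":[0,0,0]},{"gripper":50,"travel":[0,0,0],"twist":[0,0,0]}]'
python3 - <<'E'
from h import *
cv2.imwrite('pics/w2.png',bot.camera('wrist')[:,:,::-1])
E
```

```text
time: 3.9
ee_pos: [0.4644, -0.1498, 0.0012]
tcp_rot: [-180.0, -0.0, 63.9]
wrist_force: [-0.5, -0.3, 0.9]
opening: 0.0504
grasp_force: 0.0
```

View pics/w2.png

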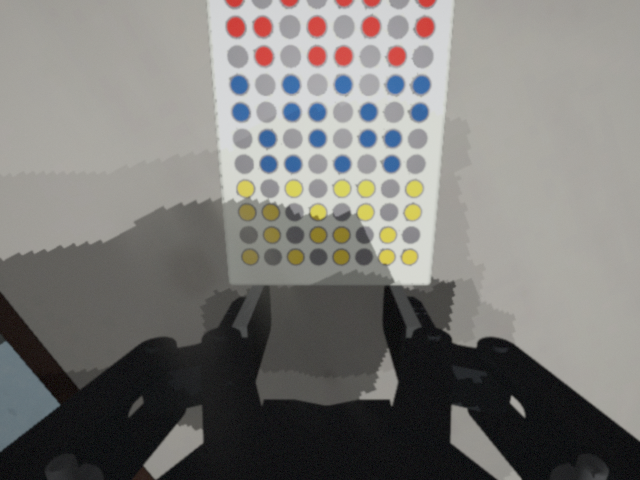

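The plate's near edge now sits flush against both fingers, from (229,285) to (431,285).

```bash
cat > rel.py <<'E'
from h import *
import sys
# args: near-edge corners; prints plate pose in home frame
S=np.array([.5531,.0915]);ys=np.radians(73.9)
def rel(px):
    p=ray('wrist',px,.0145)[:,:2];o=bot.get_obs();t=o['ee_pos'][:2];a=np.radians(o['tcp_rot'][2])
    x=np.array([np.cos(a),np.sin(a)]);y=np.array([x[1],-x[0]])
    print('edge in tool mm',1e3*(p-t)@x,1e3*(p-t)@y,o['tcp_rot'][2])
    e=p[0]-p[1];yaw=np.arctan2(-e[0],e[1]);c=p.mean(0)+.063*np.array([np.cos(yaw),np.sin(yaw)])
    X=np.array([np.cos(ys),np.sin(ys)]);Y=np.array([-X[1],X[0]])
    print('centre',c,'yaw',np.degrees(yaw),'home frame',(c-S)@X+.01,(c-S)@Y,'tcp in home',(t-S)@X+.01,(t-S)@Y)
E
python3 -c "
from rel import *
rel([(229,285),(431,285)])"
```

```text
edge in tool mm [13.05105884 12.99498274] [-40.78021552  41.89237457] 63.84147921896184
centre [ 0.49830515 -0.08203756] yaw 63.802615993015365 home frame -0.17192668142548986 0.004521244086903559 tcp in home -0.24667662002609986 0.018388570499639136
```

```bash
python3 -m crank '[{"gripper":50,"travel":[7,1.4,0],"twist":[0,0,-0.0196]},{"gripper":50,"travel":[7,1.4,0],"twist":[0,0,-0.0196]},{"gripper":50,"travel":[7,1.4,0],"twist":[0,0,-0.0196]},{"gripper":50,"travel":[7,1.4,0],"twist":[0,0,-0.0196]},{"gripper":50,"travel":[7,1.4,0],"twist":[0,0,-0.0196]},{"gripper":50,"travel":[7,1.4,0],"twist":[0,0,-0.0196]},{"gripper":50,"travel":[7,1.4,0],"twist":[0,0,-0.0196]},{"gripper":50,"travel":[7,1.4,0],"twist":[0,0,-0.0196]},{"gripper":50,"travel":[6,1.4,0],"twist":[0,0,-0.0196]},{"gripper":50,"travel":[0,0,0],"twist":[0,0,0]}]'
python3 - <<'E'
from h import *
cv2.imwrite('pics/w3.png',bot.camera('wrist')[:,:,::-1])
i=bot.camera('top')[205:315,290:450,::-1]
cv2.imwrite('pics/top3.png',cv2.resize(i,None,fx=5,fy=5,interpolation=cv2.INTER_CUBIC))
E
```

```text
time: 5.2
ee_pos: [0.4992, -0.097, 0.0013]
tcp_rot: [180.0, -0.0, 74.0]
wrist_force: [-0.2, 0.3, -0.9]
opening: 0.0499
grasp_force: 0.0
```

View pics/w3.png

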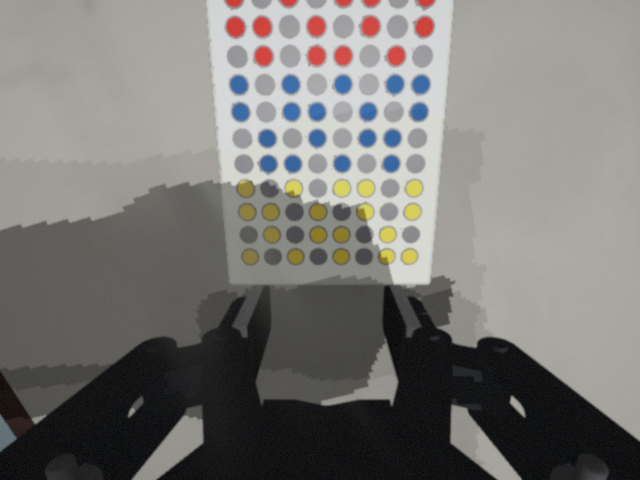

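The plate moved rigidly with the gripper: its near edge is still at (229,285) to (431,285). I'll check its alignment with the mouth from the top.

View pics/top3.png

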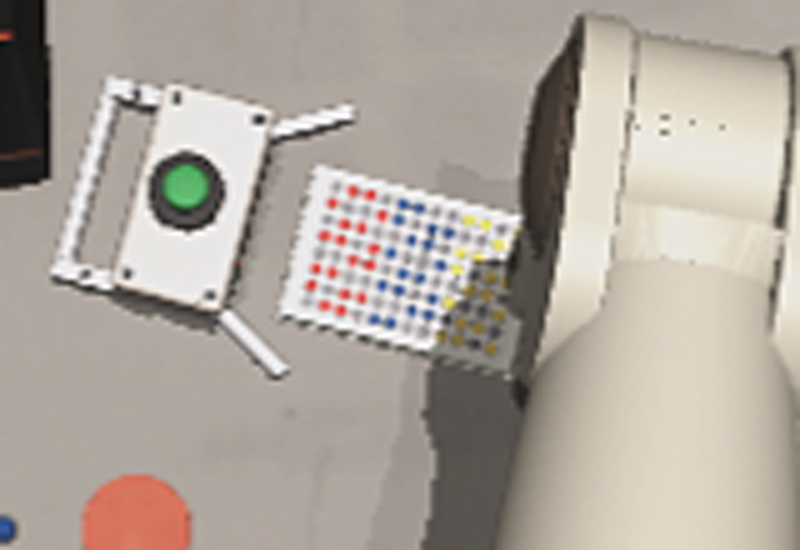

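```bash
python3 -c "
from rel import *
rel([(229,285),(431,285)])"
```

```text
edge in tool mm [13.17230234 13.10687372] [-40.85922109  41.90582044] 73.92271029092552
centre [ 0.520551   -0.02438185] yaw 73.87741600421198 home frame -0.11036317624622212 -0.0008633313076389883 tcp in home -0.18650296577036848 -0.00032040740711503194
```

Seen from the top, the plate is square to the bridge and just inside the mouth, with its front corners at crop (315,165) and (283,317).

```bash
python3 -c "
from rel import *
f=lambda P:(np.array(P)-2)/5+[290,205]
X=np.array([np.cos(ys),np.sin(ys)]);Y=np.array([-X[1],X[0]])
p=ray('top',f([(315,165),(283,317)]),.0145)[:,:2]
print((p-S)@X,(p-S)@Y)
e=p[0]-p[1];print(np.degrees(np.arctan2(e[1],e[0]))+90)
# guide tips, rear wall/stop outer corners
g=ray('top',f([(352,105),(285,374)]),.014)[:,:2];print((g-S)@X,(g-S)@Y)
w=ray('top',f([(108,77),(52,275)]),.0175)[:,:2];print((w-S)@X,(w-S)@Y)
e=w[1]-w[0];print(np.degrees(np.arctan2(e[1],e[0]))+90)
"
```

```text
[-0.05654974 -0.06025346] [-0.03823506  0.0442689 ]
76.47036363121038
[-0.06758079 -0.06870842] [-0.07459073  0.07294694]
[0.06117529 0.06225192] [-0.05579365  0.053931  ]
253.33782601116738
```

```bash
python3 -m crank '[{"gripper":50,"travel":[6,0.6,0],"twist":[0,0,0.002]},{"gripper":50,"travel":[6,0.6,0],"twist":[0,0,0.002]},{"gripper":50,"travel":[6,0.6,0],"twist":[0,0,0]},{"gripper":50,"travel":[6,0.6,0],"twist":[0,0,0]},{"gripper":50,"travel":[5,0.3,0],"twist":[0,0,0]},{"gripper":50,"travel":[0,0,0],"twist":[0,0,0]}]'
python3 -m crank '[{"gripper":50,"travel":[6,0,0],"twist":[0,0,0]},{"gripper":50,"travel":[6,0,0],"twist":[0,0,0]},{"gripper":50,"travel":[6,0,0],"twist":[0,0,0]},{"gripper":50,"travel":[0,0,0],"twist":[0,0,0]}]'
python3 - <<'E'
from h import *
cv2.imwrite('pics/w4.png',bot.camera('wrist')[:,:,::-1])
i=bot.camera('top')[205:315,290:450,::-1]
a=cv2.resize(i,None,fx=5,fy=5,interpolation=cv2.INTER_CUBIC)[:300,:600]
b=cv2.resize(cv2.imread('pics/w4.png')[:300],None,fx=.9375,fy=.9375)
cv2.imwrite('pics/both4.png',np.vstack([a,b]))
E
```

```text
time: 6.05
ee_pos: [0.5098, -0.0699, 0.0013]
tcp_rot: [-180.0, -0.0, 73.7]
wrist_force: [0.6, -0.3, -0.2]
opening: 0.0495
grasp_force: 0.0
time: 6.55
ee_pos: [0.5148, -0.0525, 0.0013]
tcp_rot: [180.0, -0.0, 73.7]
wrist_force: [-1.1, 0.5, -0.3]
opening: 0.0501
grasp_force: 0.0
```

View pics/both4.png

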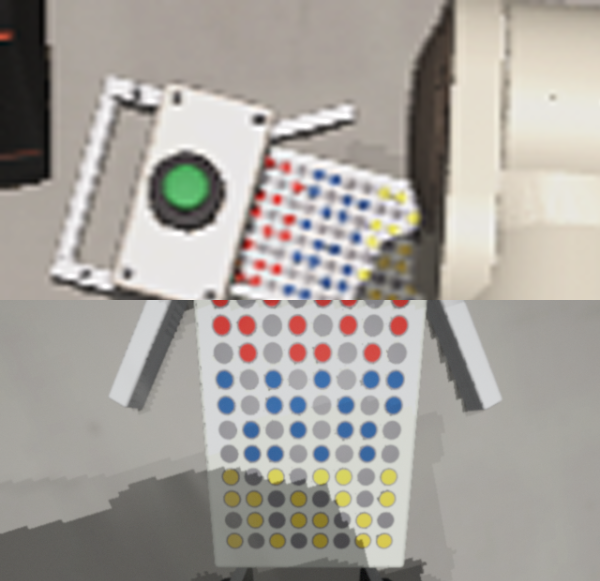

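Run:
```python
import cv2
i=cv2.imread('pics/w4.png')[0:130,100:560]
cv2.imwrite('pics/w4c.png',cv2.resize(i,(782,221*2),interpolation=cv2.INTER_CUBIC))
```

```text
(no output)
```

View pics/w4c.png

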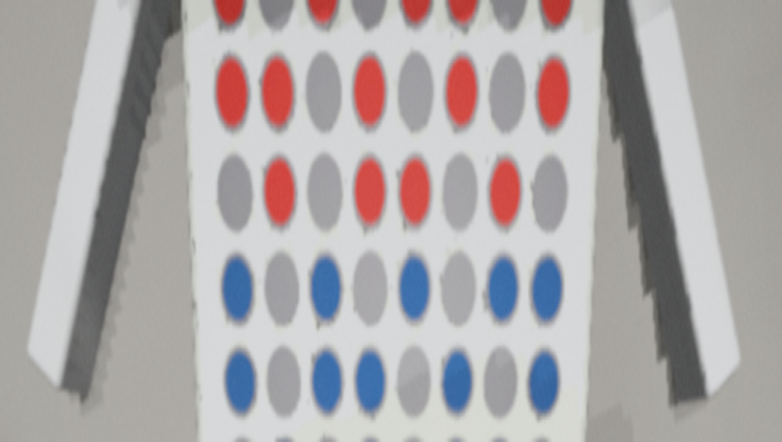

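At the guide tips the lane's centre is at crop column 385 and the plate's at 393, so the plate is about 1.7 mm to the right but parallel. I'll trim that and push on.

```bash
python3 -m crank '[{"gripper":50,"travel":[6,-0.3,0],"twist":[0,0,0]},{"gripper":50,"travel":[6,-0.3,0],"twist":[0,0,0]},{"gripper":50,"travel":[6,-0.3,0],"twist":[0,0,0]},{"gripper":50,"travel":[6,-0.3,0],"twist":[0,0,0]},{"gripper":50,"travel":[6,-0.2,0],"twist":[0,0,0]},{"gripper":50,"travel":[6,0,0],"twist":[0,0,0]},{"gripper":50,"travel":[6,0,0],"twist":[0,0,0]},{"gripper":50,"travel":[6,0,0],"twist":[0,0,0]},{"gripper":50,"travel":[5,0,0],"twist":[0,0,0]},{"gripper":50,"travel":[0,0,0],"twist":[0,0,0]}]'
python3 -m crank '[{"gripper":50,"travel":[2,0,0],"twist":[0,0,0]},{"gripper":50,"travel":[2,0,0],"twist":[0,0,0]},{"gripper":50,"travel":[1,0,0],"twist":[0,0,0]},{"gripper":50,"travel":[1,0,0],"twist":[0,0,0]}]'
```

```text
time: 7.9
ee_pos: [0.5284, -0.0014, 0.0013]
tcp_rot: [180.0, -0.0, 73.7]
wrist_force: [0.7, -1.1, -0.1]
opening: 0.05
grasp_force: 0.0
time: 8.4
ee_pos: [0.5299, 0.004, 0.0013]
tcp_rot: [-180.0, 0.0, 73.7]
wrist_force: [0.5, -0.2, 0.7]
opening: 0.0498
grasp_force: 0.3
```

```bash
for k in 1 2; do python3 -m crank '[{"gripper":50,"travel":[1,0,0],"twist":[0,0,0]},{"gripper":50,"travel":[1,0,0],"twist":[0,0,0]},{"gripper":50,"travel":[0.5,0,0],"twist":[0,0,0]},{"gripper":50,"travel":[0,0,0],"twist":[0,0,0]}]' | grep -E 'pos|wrist'; done
```

```text
ee_pos: [0.5306, 0.0064, 0.0013]
wrist_force: [-0.3, -0.5, 0.2]
ee_pos: [0.5313, 0.0088, 0.0013]
wrist_force: [-0.8, -0.8, 0.4]
```

```bash
for k in 1 2 ; do python3 -m crank '[{"gripper":50,"travel":[1,0,0],"twist":[0,0,0]},{"gripper":50,"travel":[0.5,0,0],"twist":[0,0,0]},{"gripper":50,"travel":[0,0,0],"twist":[0,0,0]}]' | grep -E 'pos|wrist'; done
```

```text
ee_pos: [0.5313, 0.0091, 0.0013]
wrist_force: [-3.6, -7.2, 2.8]
ee_pos: [0.5312, 0.0092, 0.0013]
wrist_force: [-5.6, -15.5, 5.1]
```

Force rises to 16 N straight along the lane at the expected stop position, so the plate is home. I'll back off, rise, shut the fingers and verify with image code.

```bash
python3 -m crank '[{"gripper":50,"travel":[-6,0,0],"twist":[0,0,0]},{"gripper":50,"travel":[-12,0,0],"twist":[0,0,0]},{"gripper":50,"travel":[-25,0,0],"twist":[0,0,0]},{"gripper":0,"travel":[-25,0,-10],"twist":[0,0,0]},{"gripper":0,"travel":[0,0,-40],"twist":[0,0,0]},{"gripper":0,"travel":[0,0,-50],"twist":[0,0,0]},{"gripper":0,"travel":[0,0,-50],"twist":[0,0,0]},{"gripper":0,"travel":[0,0,0],"twist":[0,0,0]},{"gripper":0,"travel":[0,0,0],"twist":[0,0,0]}]'
python3 - <<'E'
from rel import *
img=bot.camera('wrist');cv2.imwrite('pics/w5.png',img[:,:,::-1])
X=np.array([np.cos(ys),np.sin(ys)]);Y=np.array([-X[1],X[0]])
P=lambda x,y,z:np.r_[S+x*X+y*Y,z]
print(project('wrist',[P(-.074,.043,.0145),P(-.074,-.043,.0145),P(-.03,.056,.0485),P(-.03,-.056,.0485),P(.004,0,.072)]))
hsv=cv2.cvtColor(img,cv2.COLOR_RGB2HSV)
g=cv2.inRange(hsv,(45,90,60),(80,255,255));print('green',cv2.connectedComponentsWithStats(g)[2:])
ye=cv2.inRange(hsv,(22,90,90),(35,255,255))
n,_,st,c=cv2.connectedComponentsWithStats(ye);print([(round(a[0]),round(a[1]),s[4]) for a,s in zip(c[1:],st[1:]) if s[4]>20])
E
```

```text
time: 11.28
ee_pos: [0.5129, -0.0538, 0.1507]
tcp_rot: [-180.0, -0.0, 73.7]
wrist_force: [0.6, 0.1, 0.0]
opening: 0.0002
grasp_force: 0.0
[[269.96274139 129.41870981]
 [381.56912582 128.93014537]
 [238.44218126  57.72425971]
 [412.23550738  56.8821027 ]
 [324.82073155 -18.77980772]]
green (array([[     0,      0,    640,    480, 306768],
       [   314,      0,     33,     12,    271],
       [   566,     35,     14,     16,    137],
       [   275,     61,      8,      4,     24]], dtype=int32), array([[319.38112189, 239.8097194 ],
       [329.79335793,   4.1402214 ],
       [572.5620438 ,  42.48905109],
       [278.20833333,  62.875     ]]))
[(286, 71, np.int32(55)), (310, 71, np.int32(52)), (334, 71, np.int32(53)), (346, 71, np.int32(50)), (371, 71, np.int32(49)), (286, 84, np.int32(41)), (298, 84, np.int32(43)), (322, 84, np.int32(40)), (346, 84, np.int32(39)), (370, 84, np.int32(39)), (298, 97, np.int32(40)), (322, 97, np.int32(37)), (334, 97, np.int32(39)), (358, 97, np.int32(38)), (286, 110, np.int32(35)), (310, 110, np.int32(38)), (334, 110, np.int32(35)), (358, 110, np.int32(35)), (369, 110, np.int32(36))]
```

The wells sit where the home pose predicts: the last well row is at row 110 with an edge about 129, against an expected 129.4. Before moving over the button I'll check how far the camera overhangs.

Run:
```python
from rel import *
T=bot.calibration('wrist')['camera_from_world'];o=bot.get_obs()
c=-T[:3,:3].T@T[:3,3];a=np.radians(o['tcp_rot'][2]);d=c-o['ee_pos']
print(d, d[0]*np.cos(a)+d[1]*np.sin(a), o['q'])
m=np.array([.555,.095])-o['ee_pos'][:2]
print('to button, tool x,y mm',1e3*(m[0]*np.cos(a)+m[1]*np.sin(a)),1e3*(m[0]*np.sin(a)-m[1]*np.cos(a)))
```

```text
[0.01934868 0.06903918 0.14380761] 0.07169455050948904 [-5.98952849e+00 -5.51927294e-01 -4.61440411e+00  8.60273850e+01
  1.13894534e-02  1.00321118e+02]
to button, tool x,y mm 154.66009893683224 -1.0024656725588013
```

The camera sits 72 mm ahead of the tool and would hit the tower, so I'll turn it to face the robot (yaw about 160°) before going over the button.

```bash
python3 -m crank '[{"gripper":0,"travel":[0,0,0],"twist":[0,0,-0.185]},{"gripper":0,"travel":[0,0,0],"twist":[0,0,-0.185]},{"gripper":0,"travel":[0,0,0],"twist":[0,0,-0.185]},{"gripper":0,"travel":[0,0,0],"twist":[0,0,-0.185]},{"gripper":0,"travel":[0,0,0],"twist":[0,0,-0.185]},{"gripper":0,"travel":[0,0,0],"twist":[0,0,-0.185]},{"gripper":0,"travel":[0,0,0],"twist":[0,0,-0.185]},{"gripper":0,"travel":[0,0,0],"twist":[0,0,-0.185]},{"gripper":0,"travel":[3,40,0],"twist":[0,0,0]},{"gripper":0,"travel":[3,40,0],"twist":[0,0,0]},{"gripper":0,"travel":[2,30,0],"twist":[0,0,0]},{"gripper":0,"travel":[0,0,0],"twist":[0,0,0]}]'
python3 - <<'E'
from rel import *
o=bot.get_obs();a=np.radians(o['tcp_rot'][2]);m=np.array([.555,.095])-o['ee_pos'][:2]
print('to button, tool x,y mm',1e3*(m[0]*np.cos(a)+m[1]*np.sin(a)),1e3*(m[0]*np.sin(a)-m[1]*np.cos(a)))
img=bot.camera('wrist');cv2.imwrite('pics/w6.png',img[:,:,::-1])
g=cv2.inRange(cv2.cvtColor(img,cv2.COLOR_RGB2HSV),(45,90,60),(80,255,255))
n,_,st,c=cv2.connectedComponentsWithStats(g)
for s,q in zip(st[1:],c[1:]):
    if s[4]>100: print(s,q,ray('wrist',[q],.072))
E
```

```text
time: 12.82
ee_pos: [0.5455, 0.0531, 0.1494]
tcp_rot: [-179.9, -0.2, 158.6]
wrist_force: [0.2, -0.1, -0.0]
opening: -0.0001
grasp_force: 0.0
to button, tool x,y mm 6.4041106320939685 42.49586885744493
[  484     3   156   130 12755] [566.73555468  73.32732262] [[0.49542464 0.22509604 0.072     ]]
[ 372  222   36   37 1027] [389.25511198 240.26192795] [[0.55499983 0.09310593 0.072     ]]
```

The wrist camera puts the button at (0.555, 0.093), which agrees. I'll go over it and down.

```bash
python3 -m crank '[{"gripper":0,"travel":[2,14,0],"twist":[0,0,0]},{"gripper":0,"travel":[2,14,0],"twist":[0,0,0]},{"gripper":0,"travel":[2,13.5,0],"twist":[0,0,0]},{"gripper":0,"travel":[0,0,25],"twist":[0,0,0]},{"gripper":0,"travel":[0,0,25],"twist":[0,0,0]},{"gripper":0,"travel":[0,0,17],"twist":[0,0,0]},{"gripper":0,"travel":[0,0,0],"twist":[0,0,0]}]'; python3 -m crank '[{"gripper":0,"travel":[0,0,3],"twist":[0,0,0]},{"gripper":0,"travel":[0,0,3],"twist":[0,0,0]},{"gripper":0,"travel":[0,0,3],"twist":[0,0,0]},{"gripper":0,"travel":[0,0,0],"twist":[0,0,0]}]'
```

```text
time: 13.75
ee_pos: [0.5549, 0.0926, 0.0832]
tcp_rot: [-179.9, -0.1, 158.5]
wrist_force: [0.5, -0.2, 0.3]
opening: 0.0001
grasp_force: 0.0
time: 14.25
ee_pos: [0.5555, 0.0924, 0.0752]
tcp_rot: [-180.0, -0.0, 158.5]
wrist_force: [0.6, 0.1, 0.1]
opening: 0.0001
grasp_force: 0.0
```

```bash
for k in 1 2 3; do python3 -m crank '[{"gripper":0,"travel":[0,0,1.5],"twist":[0,0,0]},{"gripper":0,"travel":[0,0,1.5],"twist":[0,0,0]},{"gripper":0,"travel":[0,0,0],"twist":[0,0,0]}]' | grep -E 'pos|wrist'; done
```

```text
ee_pos: [0.5555, 0.0924, 0.0722]
wrist_force: [-0.4, -0.4, 0.8]
ee_pos: [0.5556, 0.0925, 0.0693]
wrist_force: [0.2, -0.7, 1.9]
ee_pos: [0.5557, 0.0925, 0.0663]
wrist_force: [-0.3, -0.2, 2.9]
```

```bash
for k in 1 2; do python3 -m crank '[{"gripper":0,"travel":[0,0,1.5],"twist":[0,0,0]},{"gripper":0,"travel":[0,0,1],"twist":[0,0,0]},{"gripper":0,"travel":[0,0,0],"twist":[0,0,0]}]' | grep -E 'pos|wrist'; done
```

```text
ee_pos: [0.5557, 0.0925, 0.0645]
wrist_force: [-2.6, 0.8, 8.9]
ee_pos: [0.5558, 0.0925, 0.0641]
wrist_force: [-9.0, -1.3, 24.4]
```

The button is bottomed out, with force jumping to 24 N at z = 64 mm. Lifting off and backing away from the tower.

```bash
python3 -m crank '[{"gripper":0,"travel":[0,0,-5],"twist":[0,0,0]},{"gripper":0,"travel":[0,0,-10],"twist":[0,0,0]},{"gripper":0,"travel":[0,0,-30],"twist":[0,0,0]},{"gripper":0,"travel":[0,0,-40],"twist":[0,0,0]},{"gripper":0,"travel":[-3,-40,0],"twist":[0,0,0]},{"gripper":0,"travel":[-3,-50,0],"twist":[0,0,0]},{"gripper":0,"travel":[-3,-50,0],"twist":[0,0,0]},{"gripper":0,"travel":[-3,-30,0],"twist":[0,0,0]},{"gripper":0,"travel":[0,0,0],"twist":[0,0,0]},{"gripper":0,"travel":[0,0,0],"twist":[0,0,0]}]'
python3 - <<'E'
from rel import *
img=bot.camera('scene');old=cv2.cvtColor(cv2.imread('pics/scene0.png'),cv2.COLOR_BGR2RGB)
for im in (old,img):
    g=cv2.inRange(cv2.cvtColor(im[230:290,285:345].copy(),cv2.COLOR_RGB2HSV),(45,90,60),(80,255,255))
    _,_,st,c=cv2.connectedComponentsWithStats(g);i=1+st[1:,4].argmax();print('button',st[i],c[i])
t=bot.camera('top');cv2.imwrite('pics/top7.png',t[:,:,::-1])
# plate well columns in top picture -> scanner frame
h=cv2.cvtColor(cv2.resize(t[205:315,290:450],None,fx=5,fy=5,interpolation=cv2.INTER_CUBIC),cv2.COLOR_RGB2HSV)
y=cv2.inRange(h,(22,110,110),(35,255,255));_,_,st,c=cv2.connectedComponentsWithStats(y)
q=np.array([a for a,s in zip(c[1:],st[1:]) if s[4]>30])
p=ray('top',(q-2)/5+[290,205],.0145)[:,:2]-S
X=np.array([np.cos(ys),np.sin(ys)]);Y=np.array([-X[1],X[0]])
print(np.round(1e3*np.c_[p@X,p@Y],1).tolist())
E
```

```text
time: 17.38
ee_pos: [0.5045, -0.0698, 0.1462]
tcp_rot: [180.0, -0.0, 158.5]
wrist_force: [-0.2, -0.3, -0.3]
opening: -0.0001
grasp_force: 0.0
button [22 14 11 10 83] [26.95180723 18.36144578]
button [22 14 11 10 83] [26.95180723 18.36144578]
[[-32.4, -32.0], [-41.6, -32.0], [-59.3, -31.9], [-50.3, -23.1], [-59.6, -23.0], [-32.2, -13.7], [-41.7, -13.7], [-31.7, -4.8], [-50.3, -4.8], [-59.5, -4.7], [-41.2, 4.0], [-50.0, 4.2], [-31.9, 13.3], [-59.1, 13.3], [-41.0, 21.9], [-50.2, 22.2], [-36.4, 30.9], [-59.1, 31.1]]
```

The button is back up: its scene image is identical to the start. The plate's centre comes out at scanner x = -9.9 mm (home is -10), y about -0.4 mm and square to the lane. Handing in.

```bash
python3 -c "
from workcell import bot
print(bot.job_done())"
```

```text
the job is handed in; nothing more can be done
None
```

The plate is home against the stop, the green button was pressed fully down and came back up, and the arm is clear; the job was handed in at about 17.5 s, and no verdict was returned.

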